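# Level the tilting book rest and pin it

## Robot

A 6-joint arm with a two-finger parallel gripper is mounted at the origin on the work surface. World frame = base frame: x ahead of the robot, y to its left, z up, the work surface at z = 0. Lengths are in m, angles in rad, forces in N, time in s.
With the tool pointing down it reaches from about 0.225 to 0.725 m from the base axis. Payload 3.1 kg.
Tool frame: the origin (TCP) lies at the centre of the arm's flange, where the gripper is bolted on; the fingertips stand 173 mm ahead of it and the grasp point (between the pads) lies 155 mm ahead of it; z points along the fingers, y is the line along which they close (so a half turn about z gives the same grasp; the last joint's range is limited). The gripper opens to 85 mm and grips with 20 to 120 N. Pads are 22 mm wide; open, the fingers measure 114 mm over their backs; the gripper's body (76 mm by 85 mm) begins 54 mm behind the grasp point. The pads swing forward as they close: fully open they stand 13 mm farther back than shut.
Start: joints at [1.162, 0.048, 0.099, 1.622, 0, 1.443], TCP at [0.145, 0.504, 0.405] pointing down, gripper open.
Joint ranges: [-2.91, 2.91], [-0.99, 1.94], [-1.21, 1.42], [-2.12, 2.29], [-1.49, 1.47], [-3.14, 3.14]. Speed limits (rad/s): [2.79, 2.79, 3.14, 3.14, 3.14, 3.14].

## Interface

Orientations are given as a rotation vector (axis times angle).
In Python, from station import bot gives the robot as it stands.
- The arm moves only by the tool apply_moves, never from a script. Its argument "deltas" is a list of rows, each a list of 2 entries, a list of its own where there are three numbers: the shift along the world's x, y, z in mm, then the turn about the world's z in degrees. A call has 1 to 20 rows; each row shifts and turns the commanded pose from where the row before left it; what a row does not reach is not made up. A row lasts 1/8 s, in which the tool goes at most 62.5 mm and 10.7 degrees, less where a joint would pass 70% of its speed; a pose out of reach is approached as far as the arm can. A call is refused whole if a number of a shift passes 62.5 or a number of a turn 10.7, either way. A call with a gripper value outside its range is refused whole. "claw" is the opening, from -1 (shut) to 1 (fully open), set as the call begins (left out, the last holds). The fingers move at their own pace and stop on an object; the grip force is fixed at half the most. Time passes only in rows, so rows that do not move let the fingers close. It gives the time, the measured TCP pose, the force, the opening and the grip force at its end, in the units of the state.
- bot.read_state(): the state, without advancing time (a new reading comes with each control period).
- bot.grab_frame(name): name is "scene" or "top" or "wrist"; returns a dict with "color" (384x512x3 uint8, red, green, blue), "fx", "fy", "cx", "cy" (pixels), "k1" (the pictures are not rectified: a ray, as slopes to the right and down, at radius r is drawn at 1 + k1 r^2 times it, then the intrinsics apply), "rvec" (rotation vector, rad) and "tvec" (3), from world to camera coordinates, as OpenCV has them; the wrist camera has in their place "tool_from_camera" (4x4, takes a point from camera to tool coordinates, whose origin is the TCP and whose axes are the flange's). Camera axes: x right, y down, z forward; pixel columns grow to the right and rows downward; lengths in m; the calibration is good to about 2 mm. A picture is of the moment at which its call begins: read the wrist's pose just before it. There is no depth.
- bot.close_job(): hands the job in; it is judged then, once.
Trained networks look in the newest picture that a camera, given by its name, has taken for a name from the list of things; names that differ only in an ending like _2 or _b are one class to them, and where a whole thing is asked for, a point or a joint stands for the part that bears it (a point fixed in the world has none). Each returns a list of dicts, best first, with "score" (0 to 1); they miss things now and then, are a little off and sometimes report something else, mostly with a low value. They report only what shows in the picture. A call takes as long as a camera call. They do not tell look-alikes from the thing itself.
- bot.search_frame(name, camera): "at" ([x, y, z] in m, in world coordinates, good to about 4 mm: the middle of the surface that is visible of it).
- bot.masks_of(name, camera): "pixels" (384x512 bool, what is visible of it).
- bot.tip_of(name, camera): "at" ([x, y, z] in m, in world coordinates, good to about 4 mm: a listed point, or the origin of a listed thing).
The state is a dict: "time": time; "q": joint angles; "dq": joint speeds; "joint_efforts": joint torques, N m; "position": TCP position; "tcp_rot": TCP orientation; "ft_force": force on the tool from outside, world axes, zero at the start; "ft_torque": the same for the moment, N m; "grip_width": finger opening in m; "gripper_force": force on a finger pad.
Only numpy, scipy, OpenCV 4.12 (cv2) and the standard library are available. Lean on these libraries where they do the work, as an engineer would, in place of code of your own. Each camera call takes 0.05 s, during which the arm holds its last target. There are 200 camera calls.

## Task

The tilting book rest in the archive stands tipped, its steel press bar raised. Swing the rest down until it lies level on its stops, then lock it: take the long, square-headed pin from the wooden rack and put it down through the hole in the rest's top lock plate until its flange sits on the plate, and let go.

Things in the scene. Friction and masses are not known exactly. Their poses are not given: they have to be found in the camera images.
- cradle (a joint): Tilt of the rest: a plywood board 180 x 230 mm carrying a fixed book, hung between two grey cheeks on a level trunnion axis 120 mm above the table. 0 = level, on rigid stops (end of travel); grows as the press-bar edge rises; starts at 0.5 to 0.85 rad. Balanced but stiff: it stays where left; the bar needs 3 to 8 N. When level, a 16 mm hole in the rest's own plate lies under the lock hole.
- press_bar (a point): Middle of the press bar: level round steel bar, 16 mm thick, 220 mm long, on the board's robot-side edge, parallel to the trunnion axis, 120 mm from it, 22 mm clear of the board. Shut fingertips can push it down; it moves on an arc about the axis, towards the robot as it sinks, and is 120 mm above the table when level. Turns with the board: y along the bar, x towards the axis.
- lock_hole (a point): Centre of the hole (18 mm, 3 mm chamfer) in the top face, 197 mm above the table, of the fixed steel lock plate (70 x 64 x 14 mm) on the stand's left cheek. Axes of the stand: z up, y along the trunnion axis, x from the press bar to the axis. The axis passes 77 mm below; the board's middle is 174 mm towards -y. The rest's own plate (10 mm thick) has its top 17 mm below this point, space below.
- long_pin: Steel pin, 90 g, upright in one (which varies) of 3 sockets, 60 mm apart, 25 mm deep, in a fixed wooden rack 170 x 50 x 35 mm. Origin: lower tip, z up; 10 mm above the table in the rack. Shank 12 mm thick, 50 long; flange 34 wide, 50 to 54 above the tip; square head 24 x 24, 54 to 80 above, faces along pin x, y; x roughly along the rack. The 2 other pins: round heads, 29 mm lower, too short.
Things that resemble listed ones, but are neither listed nor needed, are in the scene too. Leave any purple look-alike of the long_pin alone.

How it is judged:
On the way, in this order (a step that is already met when the one before it is completed fails the run):
1. the rest is swung down level (within 6 degrees) (value of joint cradle below 0.105 rad), for 0.2 s.
2. the long pin is down through the lock hole and the rest's own plate (z of long_pin in the frame of lock_hole below -0.035 m and horizontal distance between long_pin and lock_hole below 0.012 m), for 0.2 s.
At the end, for the whole second after the job is handed in: The rest is level within 8 degrees and the long pin stands in the lock hole, through both plates, its tip at least 40 mm below the lock plate's top face, within 12 mm of the hole's axis and within 14 degrees of upright; it is released and at rest (value of joint cradle below 0.14 rad and z of long_pin in the frame of lock_hole below -0.04 m and horizontal distance between long_pin and lock_hole below 0.012 m and angle between long_pin's own z axis and vertical below 0.25 rad and linear speed of long_pin below 0.03 m/s); the robot touches nothing.
It also fails if it takes over 64 s, if anything falls off the work surface, if the arm or the gripper's body presses on something with over 40 N, if the wrist force passes 120 N, or if a joint passes its speed limit or range.

## Working session

There is one attempt and no reset: what is moved stays moved. The work goes in short steps, Python scripts to look and compute and a tool call to move; the robot and the scene stay as the last step left them, time stands still between calls to the robot, and variables do not carry over. Pictures are saved under pics/ and viewed, at most 10 in all, crops included, and the job is handed in when it is done.

Besides the shell and the picture viewer there is one more tool, called after "Request:" by a JSON object that holds its "api" and its "payload", one argument or row to a line. apply_moves: Moves the arm, as the interface text tells. Its arguments: {"type":"object","properties":{"deltas":{"type":"array","items":{"type":"array"}},"claw":{"type":"number"}},"required":["deltas"]}

```bash
mkdir -p pics; ls; cat > h.py <<'E'
import numpy as np, cv2
from station import bot
from scipy.spatial.transform import Rotation as R
def grab(n):
    s=bot.read_state(); f=bot.grab_frame(n)
    if n=="wrist":
        T=np.eye(4);T[:3,:3]=R.from_rotvec(s["tcp_rot"]).as_matrix();T[:3,3]=s["position"]
        M=T@np.array(f["tool_from_camera"])
    else:
        W=np.eye(4);W[:3,:3]=R.from_rotvec(f["rvec"]).as_matrix();W[:3,3]=np.ravel(f["tvec"])
        M=np.linalg.inv(W)
    f["M"]=M; return f
def ray(f,u,v):
    K=np.array([[f["fx"],0,f["cx"]],[0,f["fy"],f["cy"]],[0,0,1.]])
    p=cv2.undistortPoints(np.array([[[u,v]]],float),K,np.array([f["k1"],0,0,0.]))[0,0]
    d=f["M"][:3,:3]@np.array([p[0],p[1],1]); return f["M"][:3,3],d/np.linalg.norm(d)
def proj(f,P):
    W=np.linalg.inv(f["M"]); K=np.array([[f["fx"],0,f["cx"]],[0,f["fy"],f["cy"]],[0,0,1.]])
    return cv2.projectPoints(np.array([P],float),cv2.Rodrigues(W[:3,:3])[0],W[:3,3],K,np.array([f["k1"],0,0,0.]))[0][0,0]
def tri(obs):
    A=np.zeros((3,3));b=np.zeros(3);rs=[ray(*o) for o in obs]
    for c,d in rs: P=np.eye(3)-np.outer(d,d);A+=P;b+=P@c
    x=np.linalg.solve(A,b); return x,[float(np.linalg.norm((np.eye(3)-np.outer(d,d))@(x-c))) for c,d in rs]
def atz(f,u,v,z):
    c,d=ray(f,u,v); return c+d*(z-c[2])/d[2]
def save(f,n): cv2.imwrite("pics/"+n,cv2.cvtColor(f["color"],cv2.COLOR_RGB2BGR))
E
python3 - <<'E'
from h import *
np.set_printoptions(precision=4,suppress=True)
ims=[]
for n in ("scene","top","wrist"):
    f=grab(n); ims.append(f["color"]); print(n,f["M"][:3,3],f["M"][:3,2])
    for k in ("press_bar","lock_hole","long_pin"):
        for r in bot.tip_of(k,n)[:4]: print(" tip",k,np.round(r["at"],4),round(r["score"],2),proj(f,r["at"]).round(0))
    for r in bot.search_frame("long_pin",n)[:4]: print(" find",np.round(r["at"],4),round(r["score"],2),proj(f,r["at"]).round(0))
s=np.hstack(ims[:2]); cv2.imwrite("pics/a.png",cv2.cvtColor(cv2.resize(s,(800,300),interpolation=3),cv2.COLOR_RGB2BGR))
s=np.vstack([cv2.resize(s,(800,300)),np.hstack([cv2.resize(ims[2],(400,300)),np.zeros((300,400,3),np.uint8)])])
cv2.imwrite("pics/a.png",cv2.cvtColor(s,cv2.COLOR_RGB2BGR))
E
```

```text
pics
scene [0.8535 0.4629 0.6778] [-0.4479 -0.4998 -0.7413]
 tip lock_hole [0.6156 0.0561 0.1998] 0.87 [213. 175.]
 tip long_pin [0.4554 0.3477 0.0074] 0.74 [368. 285.]
 tip long_pin [ 0.4521  0.2602 -0.0005] 0.59 [336. 257.]
 find [0.4567 0.2633 0.07  ] 0.88 [342. 241.]
 find [0.4616 0.3492 0.0815] 0.64 [376. 268.]
top [0.4355 0.0942 0.8579] [ 0.1041  0.0072 -0.9945]
 tip press_bar [ 0.5154 -0.1144  0.1893] 0.66 [373. 193.]
 tip lock_hole [0.6188 0.0596 0.1962] 0.97 [279. 134.]
 tip long_pin [0.452  0.259  0.0053] 0.7 [186. 225.]
 tip long_pin [0.4577 0.3475 0.0142] 0.58 [147. 221.]
 find [0.4525 0.2576 0.0801] 0.59 [180. 224.]
 find [0.4565 0.3403 0.0918] 0.52 [139. 221.]
wrist [0.0709 0.5261 0.3741] [ 0.2913 -0.0838 -0.9529]
```

View pics/a.png

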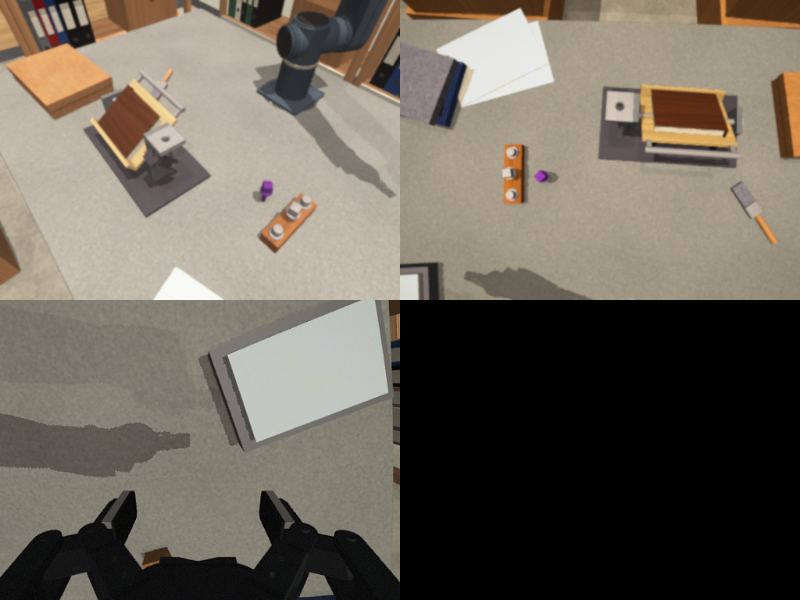

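The top view shows the rest at about (690,125) in the composite, with the bar along its near edge (645–735,152). The lock plate is at (620,105), with the hole at native pixel (279,134). There are two long_pin candidates. One is purple and stands free on the table, top native (186,225) and scene (342,241). The other is the grey square head in the middle socket of the rack, top (147,221) and scene (368–376,270). The rack one fits the description, so I'll confirm it in a crop.

```bash
python3 - <<'E'
from h import *
fs=grab("scene");ft=grab("top")
import pickle; pickle.dump((fs,ft),open("f.pkl","wb"))
c=lambda f,x,y,w,h: cv2.resize(f["color"][y:y+h,x:x+w],(400,300),interpolation=cv2.INTER_CUBIC)
s=np.vstack([np.hstack([c(fs,330,230,80,60),c(ft,107,191,80,60)]),np.hstack([c(fs,173,145,80,60),c(ft,250,100,200,150)])])
cv2.imwrite("pics/b.png",cv2.cvtColor(s,cv2.COLOR_RGB2BGR))
E
```

```text
(no output)
```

View pics/b.png

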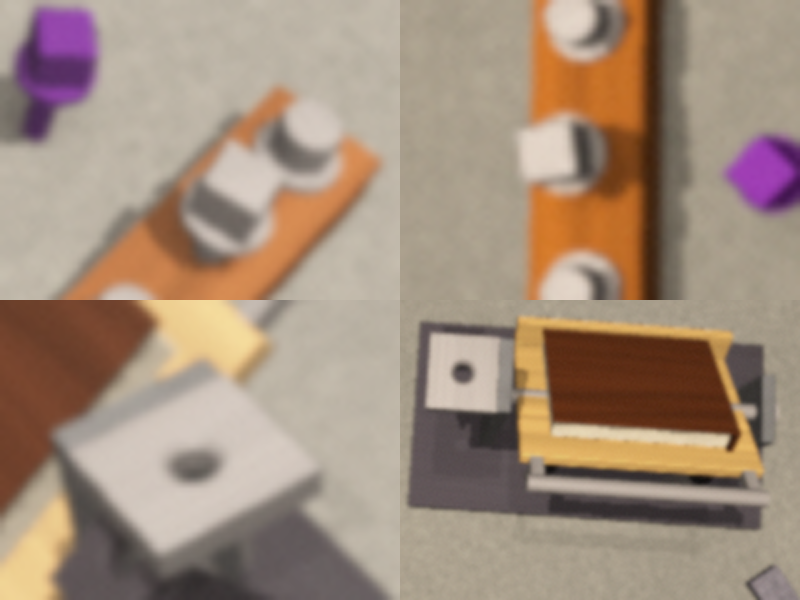

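The crop confirms it: the rack's middle pin is grey with a square head, between two round-headed pins, and the other candidate is purple. Next I triangulate.

```bash
python3 - <<'E'
from h import *
import pickle; fs,ft=pickle.load(open("f.pkl","rb"))
np.set_printoptions(precision=4,suppress=True)
print("pin top",tri([(fs,379,265.2),(ft,136,221)]))
print("hole",tri([(fs,211.5,177.5),(ft,280.6,135.6)]))
print("hole@.197",atz(fs,211.5,177.5,.197),atz(ft,280.6,135.6,.197))
print("pin@.09",atz(fs,379,265.2,.09),atz(ft,136,221,.09))
for z in (.17,.19,.21): print(z,"bar ends",atz(ft,314.8,190.8,z),atz(ft,433.8,199.3,z))
# base mat corners on table and rack edges
for n,u,v in (("mat TL",261,111),("mat BL",254.5,203),("mat BR",430,213)): print(n,atz(ft,u,v,0.003))
# rack right edge top: crop px (657,0),(645,300)
for u,v in ((658,20),(643,280)): print("rack",atz(ft,107+(u-400)/5,191+v/5,.035))
# head face corners in top crop
for u,v in ((517,127),(572,122),(578,178),(523,184)): print("hd",atz(ft,107+(u-400)/5,191+v/5,.09))
print(bot.read_state()["tcp_rot"],bot.read_state()["position"])
E
```

```text
pin top (array([0.4556, 0.3494, 0.0865]), [9.485630545402071e-05, 9.485630545402358e-05])
hole (array([0.6174, 0.056 , 0.1944]), [0.0008457686605156732, 0.0008457686605156097])
hole@.197 [0.6192 0.0574 0.197 ] [0.616  0.0567 0.197 ]
pin@.09 [0.4579 0.3502 0.09  ] [0.4556 0.3482 0.09  ]
0.17 bar ends [ 0.5193 -0.011   0.17  ] [ 0.5093 -0.2364  0.17  ]
0.19 bar ends [ 0.5168 -0.008   0.19  ] [ 0.5072 -0.2268  0.19  ]
0.21 bar ends [ 0.5144 -0.0049  0.21  ] [ 0.505  -0.2172  0.21  ]
mat TL [0.728  0.0936 0.003 ]
mat BL [0.5073 0.103  0.003 ]
mat BR [ 0.4949 -0.3069  0.003 ]
rack [0.5168 0.3186 0.035 ]
rack [0.4008 0.3191 0.035 ]
hd [0.4648 0.3606 0.09  ]
hd [0.4676 0.3375 0.09  ]
hd [0.4443 0.3336 0.09  ]
hd [0.4412 0.3566 0.09  ]
[0.4397 3.1107 0.0002] [0.1455 0.5044 0.4048]
```

Request:
{"api": "apply_moves", "payload": {
  "deltas": [
    [[26, -44, 0], 1],
    [[26, -44, 0], 1],
    [[26, -44, 0], 1],
    [[26, -44, 0], 1],
    [[26, -44, 0], 1],
    [[26, -44, 0], 1],
    [[26, -44, 0], 1],
    [[26, -44, 0], 1],
    [[26, -44, 0], 1],
    [[26, -44, 0], 1],
    [[26, -44, 0], 1],
    [[26, -44, 0], 1],
    [[26, -44, 0], 1],
    [[26, -44, 0], 1],
    [[2, -4, 0], 0],
    [[0, 0, 0], 0]
  ],
  "claw": -1
}}

```text
time: 2.85
position: [0.5113, -0.1156, 0.4045]
tcp_rot: [-0.058, -3.14, -0.001]
ft_force: [0.0, 0.5, -0.3]
grip_width: -0.0001
gripper_force: 0.0
```

```bash
python3 - <<'E'
from h import *
f=grab("wrist");save(f,"c.png")
s=bot.read_state();print(s["time"],s["position"],s["tcp_rot"],s["grip_width"],s["ft_force"])
p=np.array(s["position"])
for P in ((.517,-.008,.19),(.507,-.227,.19),(.512,-.117,.19),p-[0,0,.173]): print(proj(f,P))
E
```

```text
2.9 [ 0.51113808 -0.11494034  0.40480147] [-5.67938389e-02 -3.14053170e+00 -1.13754201e-03] -0.00030389841444413546 [0.25887205 0.59226919 0.3525164 ]
[398.7229881  221.49417927]
[100.53255753 219.2191734 ]
[250.48818042 220.61540612]
[253.40179001 247.39623616]
```

View pics/c.png

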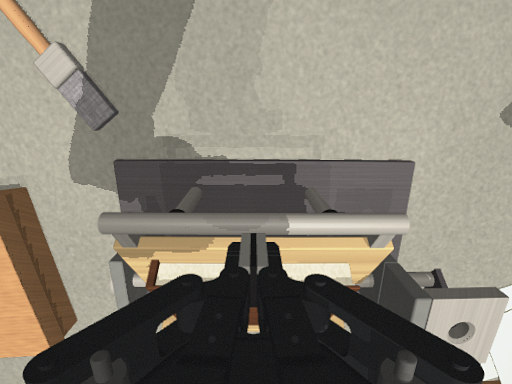

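The bar runs across the wrist picture at v≈222, from u=100 to 408, where the measurement predicts it. The fingertips sit just above it and the hole shows at (461,330). I'll push down along the arc.

Request:
{"api": "apply_moves", "payload": {
  "deltas": [
    [[0, 0, -15], 0],
    [[0, 0, -15], 0],
    [[0, 0, -6], 0],
    [[-3, 0, -5], 0],
    [[-3, 0, -5], 0],
    [[-2.5, 0, -5.5], 0],
    [[-2.5, 0, -5.5], 0],
    [[-2, 0, -5.5], 0],
    [[-2, 0, -5.5], 0],
    [[-1.5, 0, -6], 0],
    [[-1.5, 0, -6], 0],
    [[-1, 0, -6], 0],
    [[-1, 0, -6], 0]
  ]
}}

```text
time: 4.53
position: [0.4903, -0.1148, 0.3125]
tcp_rot: [-0.056, -3.139, -0.001]
ft_force: [-2.7, -0.3, 4.6]
grip_width: -0.0001
gripper_force: 2.4
```

Request:
{"api": "apply_moves", "payload": {
  "deltas": [
    [[0, 0, -4], 0],
    [[0, 0, -3], 0],
    [[0, 0, -2], 0],
    [[0, 0, 0], 0]
  ]
}}

```text
time: 5.03
position: [0.4917, -0.1155, 0.3034]
tcp_rot: [0.057, 3.141, 0.0]
ft_force: [-1.0, 0.4, 1.6]
grip_width: 0.0003
gripper_force: 0.7
```

Request:
{"api": "apply_moves", "payload": {
  "deltas": [
    [[0, 0, -2], 0],
    [[0, 0, -1], 0],
    [[0, 0, -1], 0],
    [[0, 0, 0], 0]
  ]
}}

```text
time: 5.52
position: [0.4916, -0.1155, 0.3013]
tcp_rot: [0.057, 3.14, -0.001]
ft_force: [-4.0, 1.8, 8.4]
grip_width: -0.0001
gripper_force: 4.5
```

Request:
{"api": "apply_moves", "payload": {
  "deltas": [
    [[-2, 0, 20], 0],
    [[0, 0, 50], 0],
    [[0, 0, 50], 0],
    [[20, 55, 20], 0],
    [[20, 55, 0], 0],
    [[20, 50, 0], 0],
    [[0, 0, 0], 0],
    [[0, 0, 0], 0]
  ]
}}

```text
time: 6.52
position: [0.5498, 0.0444, 0.4389]
tcp_rot: [-0.056, -3.141, 0.001]
ft_force: [-0.1, -1.0, 0.7]
grip_width: -0.0003
gripper_force: 0.0
```

```bash
python3 - <<'E'
from h import *
f=grab("wrist");save(f,"d.png");import pickle;pickle.dump(f,open("d.pkl","wb"))
s=bot.read_state();print(s["time"],s["position"],s["ft_force"])
print(proj(f,(.6175,.057,.197)),bot.tip_of("lock_hole","wrist")[:2])
E
```

```text
6.575 [0.54961461 0.0437392  0.439202  ] [ 0.28675647 -0.63811231 -0.37776449]
[269.64840355 276.7379121 ] []
```

View pics/d.png

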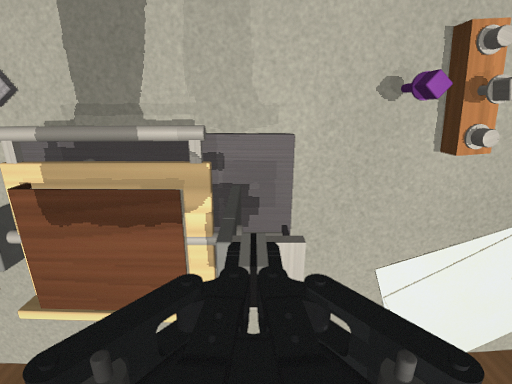

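The rest is level, but the fingers hide the hole (plate edge at (290,245)). I'll step aside for a clear view of it.

Request:
{"api": "apply_moves", "payload": {
  "deltas": [
    [[0, 55, 0], 0],
    [[0, 55, 0], 0],
    [[0, 10, 0], 0],
    [[0, 0, 0], 0],
    [[0, 0, 0], 0]
  ]
}}

```text
time: 7.25
position: [0.5497, 0.1628, 0.4398]
tcp_rot: [0.061, 3.141, -0.001]
ft_force: [0.2, 0.8, 0.3]
grip_width: 0.0
gripper_force: 0.0
```

```bash
python3 - <<'E'
from h import *
f=grab("wrist");save(f,"e.png");import pickle;pickle.dump(f,open("e.pkl","wb"))
s=bot.read_state();print(s["time"],s["position"])
p=proj(f,(.6175,.057,.197));print(p)
u,v=p.astype(int); 
c0=cv2.imread("pics/c.png")[292:367,411:511]
x0=max(u-50,0);y0=min(max(v-37,0),384-75);print(x0,y0)
c1=cv2.imread("pics/e.png")[y0:y0+75,x0:x0+100]
full=cv2.resize(cv2.imread("pics/e.png"),(400,300))
cv2.imwrite("pics/e2.png",np.vstack([np.hstack([cv2.resize(c,(400,300),interpolation=2) for c in (c0,c1)]),np.hstack([full,full*0])]))
E
```

```text
7.3 [0.54970621 0.16276172 0.43984302]
[140.01424372 279.76746352]
90 242
```

View pics/e2.png

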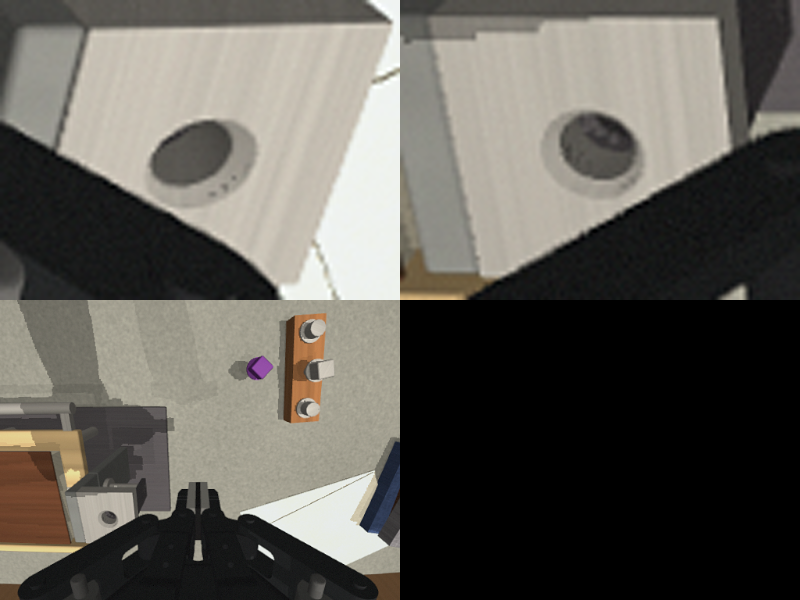

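```bash
python3 - <<'E'
from h import *
import pickle; e=pickle.load(open("e.pkl","rb")); fs,ft=pickle.load(open("f.pkl","rb"))
np.set_printoptions(precision=4,suppress=True)
# rebuild c pose
c=dict(e); T=np.eye(4);T[:3,:3]=R.from_rotvec([-5.67938389e-02,-3.1405317,-1.13754201e-03]).as_matrix();T[:3,3]=[0.51113808,-0.11494034,0.40480147]
c["M"]=T@np.array(e["tool_from_camera"])
C=(c,461.1,332.3);E=(e,137.8,280)
print(tri([C,E]),tri([C,E,(fs,211.5,177.5),(ft,280.6,135.6)]),atz(*C,.197),atz(*E,.197))
print(e["M"][:3,3]-[0.5497,0.1628,0.4398],e["M"][:3,2])
E
```

```text
(array([0.6167, 0.0556, 0.1982]), [0.00014561823290569096, 0.00014561823290582315]) (array([0.6175, 0.0562, 0.1966]), [0.0006507783190849569, 0.0013114207532492453, 0.0013578187382221382, 0.001404581858765337]) [0.6177 0.0566 0.197 ] [0.6177 0.0549 0.197 ]
[-0.0775  0.0032 -0.0306] [ 0.3032 -0.0124 -0.9529]
```

Request:
{"api": "apply_moves", "payload": {
  "deltas": [
    [[-20, 40, 0], 5],
    [[-20, 40, 0], 5],
    [[-20, 40, 0], 0],
    [[-20, 40, 0], 0],
    [[-14, 26, -30], 0],
    [[0, 0, 0], 0]
  ],
  "claw": 1
}}

```text
time: 8.05
position: [0.4545, 0.3506, 0.4069]
tcp_rot: [0.219, -3.129, 0.004]
ft_force: [0.1, -1.1, -0.1]
grip_width: 0.0858
gripper_force: 0.0
```

```bash
python3 - <<'E'
from h import *
f=grab("wrist");save(f,"g.png");import pickle;pickle.dump(f,open("g.pkl","wb"))
s=bot.read_state();print(s["time"],s["position"],s["tcp_rot"],s["grip_width"])
print(proj(f,(.456,.349,.09)))
E
```

```text
8.1 [0.45533322 0.34986567 0.40844338] [ 2.16811761e-01 -3.13185891e+00  3.13069404e-03] 0.08556386036811607
[251.71567961 184.93743681]
```

View pics/g.png

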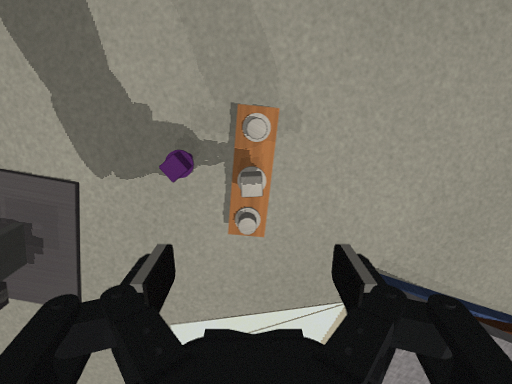

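The gripper is over the rack, with the square head at (252,186) and the purple one at (177,165). One enlarged crop will refine the head's centre and yaw.

```bash
python3 - <<'E'
import cv2,numpy as np
a=cv2.imread("pics/g.png")[165:210,222:282];b=cv2.imread("pics/e.png")[68:113,380:440]
cv2.imwrite("pics/g2.png",np.hstack([cv2.resize(x,(400,300),interpolation=2) for x in(a,b)]))
E
```

```text
(no output)
```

View pics/g2.png

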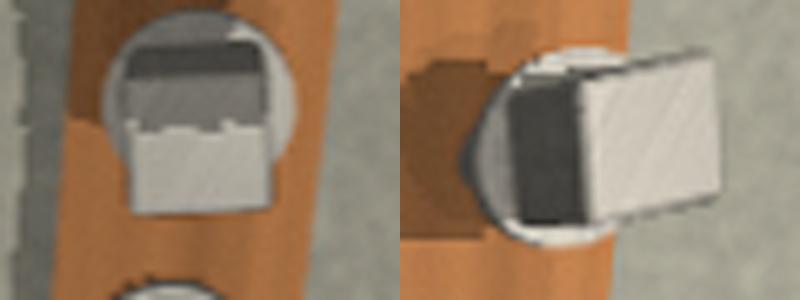

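```bash
python3 - <<'E'
from h import *
import pickle; e=pickle.load(open("e.pkl","rb"));g=pickle.load(open("g.pkl","rb")); fs,ft=pickle.load(open("f.pkl","rb"))
np.set_printoptions(precision=4,suppress=True)
G=(g,251.3,186);E=(e,417.3,87.9)
print(tri([G,E]),tri([G,E,(fs,379,265.2),(ft,136,221)]),atz(*G,.09),atz(*E,.09))
for u,v in ((125,78),(264,76),(272,206),(130,213)): print(atz(g,222+u/6.667-.4,165+v/6.667-.4,.09))
print(bot.read_state()["position"])
E
```

```text
(array([0.4572, 0.3487, 0.0896]), [0.0001535467114056509, 0.0001535467114056064]) (array([0.4568, 0.3492, 0.0884]), [0.0009952492854777017, 0.0003074655736605496, 0.0007007225458093557, 0.0012124842122823328]) [0.4572 0.3487 0.09  ] [0.4571 0.3483 0.09  ]
[0.4482 0.3356 0.09  ]
[0.4447 0.3577 0.09  ]
[0.4663 0.3623 0.09  ]
[0.4707 0.3393 0.09  ]
[0.4553 0.3499 0.4084]
```

Request:
{"api": "apply_moves", "payload": {
  "deltas": [
    [[2, -1, -20], 2],
    [[0, 0, -35], 0],
    [[0, 0, -35], 0],
    [[0, 0, -30], 0],
    [[0, 0, -24], 0],
    [[0, 0, -15], 0],
    [[0, 0, -7], 0],
    [[0, 0, 0], 0],
    [[0, 0, 0], 0]
  ],
  "claw": 0.35
}}

```text
time: 9.22
position: [0.4581, 0.3496, 0.2451]
tcp_rot: [-0.271, 3.128, 0.001]
ft_force: [-0.4, 1.2, 1.0]
grip_width: 0.0574
gripper_force: 0.0
```

Request:
{"api": "apply_moves", "payload": {
  "deltas": [
    [[0, 0, -5], 0],
    [[0, 0, 0], 0]
  ]
}}

```text
time: 9.48
position: [0.4573, 0.3495, 0.2385]
tcp_rot: [0.272, -3.129, 0.0]
ft_force: [0.4, -0.8, -0.4]
grip_width: 0.0571
gripper_force: 0.0
```

Request:
{"api": "apply_moves", "payload": {
  "deltas": [
    [[0, 0, 0], 0],
    [[0, 0, 0], 0],
    [[0, 0, 0], 0],
    [[0, 0, 0], 0],
    [[0, 0, 0], 0]
  ],
  "claw": -1
}}

```text
time: 10.1
position: [0.4576, 0.3495, 0.239]
tcp_rot: [-0.271, 3.129, 0.0]
ft_force: [0.0, 0.3, 0.7]
grip_width: 0.023
gripper_force: 60.4
```

Request:
{"api": "apply_moves", "payload": {
  "deltas": [
    [[0, 0, 8], 0],
    [[0, 0, 15], 0],
    [[0, 0, 30], 0],
    [[0, 0, 40], 0],
    [[0, 0, 40], 0],
    [[0, 0, 40], 0],
    [[0, 0, 37], 0],
    [[0, 0, 10], 0],
    [[0, 0, 0], 0]
  ]
}}

```text
time: 11.22
position: [0.4575, 0.3495, 0.4592]
tcp_rot: [-0.271, 3.129, 0.001]
ft_force: [-0.5, 0.2, -0.9]
grip_width: 0.0225
gripper_force: 60.2
```

```bash
python3 - <<'E'
from h import *
s=bot.read_state();print(s["time"],s["position"],s["tcp_rot"],s["grip_width"],s["ft_force"])
f=grab("wrist")
import pickle;pickle.dump((f,s),open("w.pkl","wb"));save(f,"w.png")
p=np.array(s["position"])
print("expected tip/flange px",proj(f,p+[0,-.001,-.229]),proj(f,p+[0,-.001,-.177]))
t=grab("top");c=grab("scene")
for n,q in(("top",t),("scene",c)):save(q,n+"2.png");print(n,proj(q,p+[0,-.001,-.229]),proj(q,p+[0,-.001,-.177]))
pickle.dump((c,t),open("f2.pkl","wb"))
u,v=proj(c,p+[0,0,-.2]).astype(int)
a=cv2.resize(cv2.imread("pics/w.png"),(400,300))
b=cv2.resize(cv2.imread("pics/scene2.png")[v-45:v+45,u-60:u+60],(400,300),interpolation=2);print(u-60,v-45)
cv2.imwrite("pics/w2.png",np.hstack([a,b]))
E
```

```text
11.225 [0.45754819 0.34948283 0.45924705] [-2.71339490e-01  3.12874609e+00  9.51399105e-04] 0.02251566435473548 [-0.54691487  0.18361653 -0.90808785]
expected tip/flange px [251.22719161 211.53535777] [250.71499931 243.28511592]
top [109.31373325 216.88650958] [ 96.25729109 215.32982262]
scene [401.32294449 218.611329  ] [412.21349314 197.01151709]
347 162
```

View pics/w2.png

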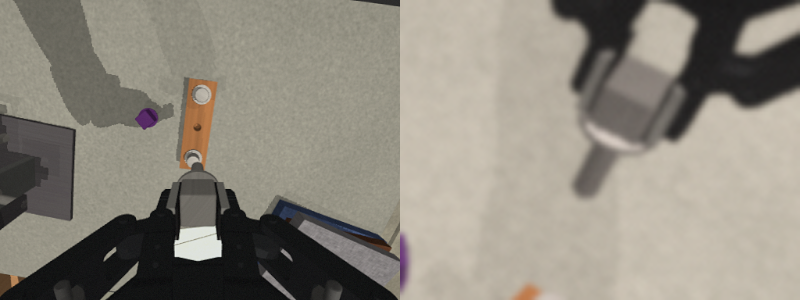

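The pin hangs straight between the pads, with its tip at wrist pixel (251,209) against a predicted (251,211). I'll carry it over the hole.

Request:
{"api": "apply_moves", "payload": {
  "deltas": [
    [[12, -22, 0], 0],
    [[20, -37, 0], 0],
    [[20, -37, 0], 0],
    [[20, -37, 0], 0],
    [[20, -37, 0], 0],
    [[20, -37, 0], 0],
    [[20, -37, 0], 0],
    [[16, -30, 0], 0],
    [[9, -15, 0], 0],
    [[3, -4.5, -5], 0],
    [[0, 0, 0], 0],
    [[0, 0, 0], 0]
  ]
}}

```text
time: 12.88
position: [0.617, 0.0571, 0.4537]
tcp_rot: [0.274, -3.129, -0.001]
ft_force: [-0.8, 0.1, -1.6]
grip_width: 0.023
gripper_force: 60.2
```

```bash
python3 - <<'E'
from h import *
s=bot.read_state();p=np.array(s["position"]);print(s["time"],p,s["ft_force"])
f=grab("wrist");save(f,"i.png");c=grab("scene");save(c,"is.png")
print(proj(f,p+[0,0,-.229]),proj(f,(.6175,.056,.197)));print(proj(c,p+[0,0,-.229]),proj(c,(.6175,.056,.197)))
u,v=proj(f,(.6175,.056,.197)).astype(int);a=cv2.imread("pics/i.png")[v-45:v+45,u-60:u+60];print(u-60,v-45)
u,v=proj(c,(.6175,.056,.21)).astype(int);b=cv2.imread("pics/is.png")[v-45:v+45,u-60:u+60];print(u-60,v-45)
cv2.imwrite("pics/i2.png",np.hstack([cv2.resize(x,(400,300),interpolation=2) for x in(a,b)]))
E
```

```text
12.875 [0.61703029 0.0571195  0.45374137] [-0.84730516  0.05882627 -1.5779391 ]
[252.49106983 212.15436469] [251.18219911 200.85924175]
[211.02064399 166.15697965] [211.78369345 176.65919617]
191 155
151 126
```

View pics/i2.png

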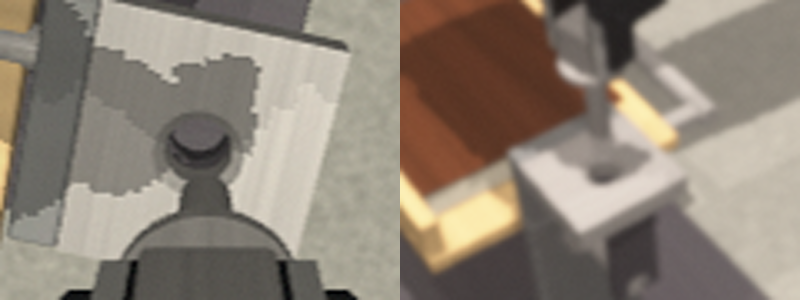

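In the wrist crop the shank is centred at u≈252.5 and the hole's rim at (250.4,199.9), so the pin is about 1.5 mm too far +y. I'll correct that and go down.

Request:
{"api": "apply_moves", "payload": {
  "deltas": [
    [[0, -1.4, -10], 0],
    [[0, 0, -10], 0],
    [[0, 0, -5], 0],
    [[0, 0, -5], 0],
    [[0, 0, -4], 0],
    [[0, 0, -4], 0],
    [[0, 0, -3], 0],
    [[0, 0, 0], 0]
  ]
}}

```text
time: 13.98
position: [0.6175, 0.0545, 0.4124]
tcp_rot: [0.271, -3.129, -0.0]
ft_force: [0.6, 0.1, -0.7]
grip_width: 0.023
gripper_force: 60.2
```

Request:
{"api": "apply_moves", "payload": {
  "deltas": [
    [[0, 0, -3], 0],
    [[0, 0, -3], 0],
    [[0, 0, -3], 0],
    [[0, 0, 0], 0]
  ]
}}

```text
time: 14.48
position: [0.6174, 0.0545, 0.4032]
tcp_rot: [0.271, -3.129, -0.0]
ft_force: [0.0, 0.2, -0.7]
grip_width: 0.0228
gripper_force: 60.2
```

Tip is at about 0.174, inside the rest's plate with no side force. Continuing down.

Request:
{"api": "apply_moves", "payload": {
  "deltas": [
    [[0, 0, -4], 0],
    [[0, 0, -4], 0],
    [[0, 0, -4], 0],
    [[0, 0, -4], 0],
    [[0, 0, -4], 0],
    [[0, 0, -3], 0],
    [[0, 0, 0], 0]
  ]
}}

```text
time: 15.35
position: [0.6174, 0.0545, 0.3803]
tcp_rot: [0.271, -3.129, -0.0]
ft_force: [0.0, 0.1, -0.5]
grip_width: 0.0226
gripper_force: 60.2
```

Request:
{"api": "apply_moves", "payload": {
  "deltas": [
    [[0, 0, -1], 0],
    [[0, 0, -1], 0],
    [[0, 0, 0], 0]
  ]
}}

```text
time: 15.72
position: [0.6175, 0.0545, 0.3787]
tcp_rot: [0.271, -3.13, 0.0]
ft_force: [-0.3, -0.4, -0.8]
grip_width: 0.0233
gripper_force: 60.2
```

Request:
{"api": "apply_moves", "payload": {
  "deltas": [
    [[0, 0, -1], 0],
    [[0, 0, -1], 0],
    [[0, 0, 0], 0]
  ]
}}

```text
time: 16.1
position: [0.6175, 0.0545, 0.3765]
tcp_rot: [0.271, -3.129, 0.0]
ft_force: [-0.2, 1.0, -1.0]
grip_width: 0.0231
gripper_force: 60.2
```

Almost seated. I'll open partway so the pin drops the last fraction, then retreat upward.

Request:
{"api": "apply_moves", "payload": {
  "deltas": [
    [[0, 0, 0], 0],
    [[0, 0, 0], 0],
    [[0, 0, 0], 0],
    [[0, 0, 0], 0],
    [[0, 0, 5], 0],
    [[0, 0, 10], 0],
    [[0, 0, 30], 0],
    [[0, 0, 50], 0],
    [[0, 0, 20], 0],
    [[-50, 30, 0], 0],
    [[-50, 30, 0], 0],
    [[0, 0, 0], 0],
    [[0, 0, 0], 0]
  ],
  "claw": 0.4
}}

```text
time: 17.73
position: [0.5175, 0.1146, 0.4928]
tcp_rot: [-0.272, 3.127, -0.001]
ft_force: [-0.3, -0.2, 1.0]
grip_width: 0.0598
gripper_force: 0.0
```

```bash
python3 - <<'E'
from h import *
s=bot.read_state();print(s["time"],s["position"],s["grip_width"])
c=grab("scene");t=grab("top")
u,v=proj(c,(.6175,.056,.2)).astype(int);a=c["color"][v-45:v+45,u-60:u+60]
print(proj(c,(.617,.0555,.227))-[u-60,v-45])
print([ (np.round(r["at"],3),r["score"]) for r in bot.tip_of("long_pin","scene")],[ (np.round(r["at"],3),r["score"]) for r in bot.tip_of("press_bar","top")])
b=t["color"][90:240,250:450]
cv2.imwrite("pics/j.png",cv2.cvtColor(np.hstack([cv2.resize(x,(400,300),interpolation=2) for x in(a,b)]),cv2.COLOR_RGB2BGR))
E
```

```text
17.725 [0.51747723 0.11459281 0.49277233] 0.0597707553778079
[59.40011757 34.75894013]
[(array([0.617, 0.054, 0.146]), 0.77), (array([ 0.449,  0.259, -0.002]), 0.7)] [(array([ 0.491, -0.111,  0.119]), 0.97)]
```

View pics/j.png

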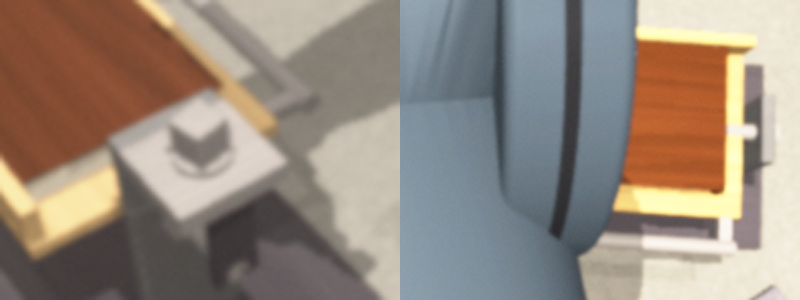

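The pin stands upright with its flange on the plate (crop (200,155)). The detector puts its tip at z≈0.146 and the bar at z≈0.119, so the rest is level, and the gripper is clear.

```bash
python3 -c "
from station import bot
print(bot.close_job())"
```

```text
the job is handed in; nothing more can be done
None
```

The book rest is swung down level on its stops and the long square-headed pin is seated through the lock hole and released. The job is handed in, but the hand-in returned no verdict.

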